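# Centre a turned finial on the paint stand

## Task

The little turned wooden finial on the paint stand stands too near the edge to be sprayed. Nudge it with light taps of the fingertips until its round foot stands wholly inside the ring scribed in the middle of the plate, upright and still. Never grip it, lift it, press on it hard or knock it over, and leave the other finial, the spray can and the brush where they are.

Things in the scene. Friction and masses are not known exactly. Their poses are not given: they have to be found in the camera images.
- finial: The finial to be centred: raw pale wood, 64 mm tall, about 80 g, loose. It stands on a flat round foot 34 mm across (a straight-sided disc 11 mm high); above it a thin 12 mm neck, then a collar, then a round head 26 mm across at 48 mm height, so it tips if pushed at the head and slides if pushed slowly (a few cm/s) and low on the foot, which takes less than 1 N. It stops where the push stops. Origin: centre of the underside of the foot; z up along its axis.
- paint_stand: Heavy paint stand that does not move: dark round foot 100 mm across on the worktop, short column 22 mm thick, and on top a level flat round bare-metal plate 84 mm across, without rim, whose upper face lies 60 mm above the worktop. Origin: centre of the underside of its foot, z up.
- plate_center (a point): Centre of the plate's upper face, 60 mm above the worktop, in the middle of the scribed dark ring (2 mm wide line, 46 mm inside diameter, 50 mm outside; it is flush and cannot be felt). The finial's foot is 34 mm across, so it is inside the ring when the two centres are within about 6 mm. z up.
- spare_finial: A second finial of the same size, standing on the worktop itself, to be left alone. Origin: centre of its underside.
- spray_can: Spray can standing on the worktop, 52 mm across and 161 mm tall, to be left alone. Origin: centre of its underside.
- paint_brush: Flat paint brush lying on the worktop, 53 x 194 x 15 mm, to be left alone. Origin: centre of its underside.
There are look-alikes about, which are no part of the job. Leave any green or orange look-alike of the finial alone.

How it is judged (in metres and radians):
At the end, for the whole second after the job is handed in: The finial stands upright (within 0.06 rad) and at rest on the plate (its underside within 3 mm of the plate's face), the centre of its foot within 7 mm of the plate's centre (horizontal distance between finial and plate_center below 0.007 m and z of finial in the frame of plate_center between -0.003 and 0.003 m and angle between finial's own z axis and vertical below 0.06 rad and linear speed of finial below 0.01 m/s); the robot touches nothing.
It fails at once if the finial is knocked over (tilted more than 0.45 rad) (angle between finial's own z axis and vertical above 0.45 rad).
It fails at once if the finial is lifted (more than 10 mm above the plate) (z of finial in the frame of plate_center above 0.01 m).
It fails at once if the finial falls off the plate (z of finial in the frame of plate_center below -0.008 m).
It fails at once if the finial is gripped or pressed hard (fingers on it with more than 5 N) (contact force between the fingers and finial above 5 N).
It fails at once if the spare finial, the spray can or the paint brush is moved more than 15 mm (distance of any of spare_finial, spray_can, paint_brush from where it was at the start of the episode above 0.015 m).
It also fails if it takes over 48 s, if anything falls off the work surface, if the arm or the gripper's body presses on something with over 40 N, if the wrist force passes 120 N, or if a joint passes its speed limit or range.

## Robot

A 6-joint arm with a two-finger parallel gripper is mounted at the origin on a cart in front of the work surface, level with it; the furniture and walls round the work are solid. World frame = base frame: x ahead of the robot, y to its left, z up, the work surface at z = 0. Lengths are in mm, angles in rad, forces in N, time in s.
With the tool pointing down it reaches from about 250 to 850 mm from the base axis. Payload 12.5 kg.
Tool frame: the origin (TCP) lies midway between the tips of the shut fingers; the grasp point (between the pads) lies 19 mm behind it; z points along the fingers, y is the direction in which the jaws open and shut (so a half turn about z gives the same grasp; the last joint's range is limited). The gripper opens to 93 mm and grips with 3 to 60 N. Pads are 15 mm wide; open, the fingers measure 128 mm over their backs; the gripper's body (75 mm by 188 mm) begins 65 mm behind the grasp point.
Start: joints at [-1.374, 0.351, 1.652, -0, 1.139, -0.085], TCP at [152.967, -528.285, 194.133] pointing down, gripper open.
Joint ranges: [-2.75, 2.75], [-0.79, 2.1], [0.01, 2.65], [-1.57, 4.71], [0.07, 3.14], [-2.87, 2.87]. Speed limits (rad/s): [2.22, 2.22, 2.79, 3.14, 3.14, 3.14].

## Interface

Orientations are given as a unit quaternion [x, y, z, w].
In Python, from cell import r, viewer, job, finder gives the robot as it stands.
- The arm moves only by the tool apply_moves, never from a script. Its argument "plan" is text: rows parted by semicolons, each of 7 numbers parted by spaces: the shift along the tool's x, y, z in mm, then the turn, a rotation vector about the tool's x, y, z in degrees, then the opening, from -1 (shut) to 1 (fully open), so that 0 is half open. In form: x y z wx wy wz claw; .... A call has 1 to 20 rows; each row is the pose to reach, as a shift and turn from the pose commanded when the call began, along the tool's axes at that moment; what a row does not reach only later rows make up. A row lasts 1/8 s, in which the tool goes at most 62.5 mm and 10.7 degrees, less where a joint would pass 70% of its speed; a pose out of reach is approached as far as the arm can. A call with a gripper value outside its range is refused whole. The fingers move at their own pace and stop on an object; "force" is the grip in N (left out, the last holds). Time passes only in rows, so rows that repeat a pose let the fingers close. It gives the time, the measured TCP pose, the force and the opening at its end, in the units of the state.
- r.state(): the state, without advancing time (a new reading comes with each control period).
- viewer.grab_frame(name): name is "side" or "top"; returns a dict with "img" (384x512x3 uint8, blue, green, red), "fx", "fy", "cx", "cy" (pixels), "k1" (the pictures are not rectified: a ray, as slopes to the right and down, at radius r is drawn at 1 + k1 r^2 times it, then the intrinsics apply), "view" (4x4, takes a point from world to camera coordinates). Camera axes: x right, y down, z forward; pixel columns grow to the right and rows downward; lengths in mm; the calibration is good to about 2 mm. A picture is of the moment at which its call begins. There is no depth.
- job.finish_job(): hands the job in, once; it reports no verdict.
Trained networks look in the newest picture that a camera, given by its name, has taken for a name from the list of things; names that differ only in an ending like _2 or _b are one class to them, and where a whole thing is asked for, a point or a joint stands for the part that bears it (a point fixed in the world has none). Each returns a list of dicts, best first, with "score" (0 to 1); they miss things now and then, are a little off and sometimes report something else, mostly with a low value. They report only what shows in the picture. A call takes as long as a camera call. They do not tell look-alikes from the thing itself.
- finder.recognise(camera, name): "centre" ([x, y, z] in mm, in world coordinates, good to about 4 mm: the middle of the surface that is visible of it).
- finder.cut_out(camera, name): "mask" (384x512 bool, what is visible of it).
The state is a dict: "time_s": time; "q": joint angles; "joint_velocities": joint speeds; "tau": joint torques, N m; "tcp_pos": TCP position; "ee_rot": TCP orientation; "wrist_force": force on the tool from outside, world axes, zero at the start; "wrist_torque": the same for the moment, N m; "opening": finger opening in mm.
Only numpy, scipy, OpenCV 4.12 (cv2) and the standard library are available. Lean on these libraries where they do the work, as an engineer would, in place of code of your own. Each camera call takes 0.05 s, during which the arm holds its last target.

## Working session

There is one attempt and no reset: what is moved stays moved. The work goes in short steps, Python scripts to look and compute and a tool call to move; the robot and the scene stay as the last step left them, time stands still between calls to the robot, and variables do not carry over. Pictures are saved under pics/ and viewed, and the job is handed in when it is done.

Besides the shell and the picture viewer there is one more tool, called after "Call:" by a JSON object that holds its "name" and its "arguments", one argument or row to a line. apply_moves: Moves the arm, as the interface text tells. Its arguments: {"type":"object","properties":{"plan":{"type":"string"},"force":{"type":"number"}},"required":["plan"]}

```bash
mkdir -p pics; ls; python3 - <<'E'
from cell import r, viewer, job, finder
import cv2,numpy as np
for n in("side","top"):
    f=viewer.grab_frame(n); cv2.imwrite(f"pics/{n}0.png",f["img"])
    print(n,f["fx"],f["fy"],f["cx"],f["cy"],f["k1"],np.round(f["view"],4).tolist())
    for k in("finial","paint_stand","spray_can","paint_brush"):
        print(k,[(np.round(d["centre"],1).tolist(),round(d["score"],2)) for d in finder.recognise(n,k)])
s=r.state();print(s)
E
```

```text
pics
side 384.0563568576513 384.0563568576513 257.8471585666057 191.81968000639546 -0.1024144439435438 [[0.8984, -0.4386, 0.0212, -467.963], [-0.1403, -0.3326, -0.9326, 178.1401], [0.416, 0.8349, -0.3604, 658.2008], [0.0, 0.0, 0.0, 1.0]]
finial [([458.6, -144.3, 19.9], 0.76), ([559.5, -40.5, 83.5], 0.63), ([453.7, -74.1, 25.4], 0.56), ([529.4, 66.1, 23.5], 0.49), ([615.1, 77.2, 42.2], 0.41), ([680.8, 355.6, 15.8], 0.41)]
paint_stand [([574.0, -54.8, 13.9], 0.81), ([513.7, -234.9, 23.6], 0.37)]
spray_can [([570.2, 261.1, 89.1], 0.82)]
paint_brush [([680.4, 358.9, 19.3], 0.48)]
top 418.35912221704126 418.35912221704126 256.62689866789555 198.8722924222671 0.027090269210077195 [[-0.0029, -1.0, 0.0077, 83.1152], [-0.9905, 0.0018, -0.1375, 574.0769], [0.1375, -0.008, -0.9905, 1114.7152], [0.0, 0.0, 0.0, 1.0]]
finial [([619.7, 80.8, 52.8], 0.61), ([559.9, -30.6, 116.5], 0.57)]
paint_stand [([581.5, -33.9, 59.5], 0.98)]
spray_can [([570.1, 269.4, 143.5], 0.61)]
paint_brush [([677.4, 396.7, 14.0], 0.65)]
{'time_s': 0.5, 'q': array([-1.37359047e+00,  3.50723587e-01,  1.65182716e+00, -3.51242965e-05,
        1.13906337e+00, -8.46344715e-02]), 'joint_velocities': array([ 0.00052391, -0.00058516, -0.000492  ,  0.00086131, -0.00030255,
        0.00189956]), 'tau': array([-2.88055180e-04, -4.96959400e+01, -2.85332483e+01,  6.99925795e-02,
        2.25095014e-02, -3.14936949e-05]), 'tcp_pos': array([ 152.96127262, -528.28118117,  194.10929385]), 'ee_rot': array([ 9.90086142e-01,  1.40461494e-01, -1.65290422e-05, -9.81700628e-06]), 'wrist_force': array([ 0.87297603,  0.01188257, -0.01699285]), 'wrist_torque': array([-0.0516111 , -0.03469337, -0.00134314]), 'opening': 93.11651211120962}
```

View pics/side0.png

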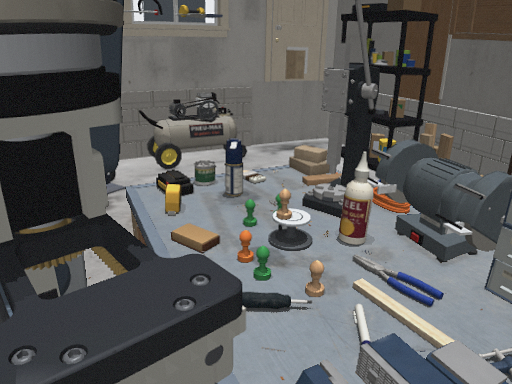

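View pics/top0.png

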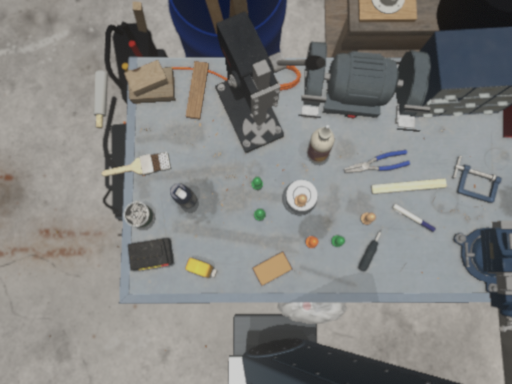

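```bash
python3 - <<'E'
import cv2,numpy as np
a=cv2.imread("pics/side0.png")[175:260,240:340];b=cv2.imread("pics/top0.png")[170:230,260:340]
a=cv2.resize(a,(500,425),interpolation=cv2.INTER_CUBIC);b=cv2.resize(b,(560,420),interpolation=cv2.INTER_CUBIC)
cv2.imwrite("pics/cs.png",a)
cv2.imwrite("pics/ct.png",b)
E
```

```text
(no output)
```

View pics/cs.png

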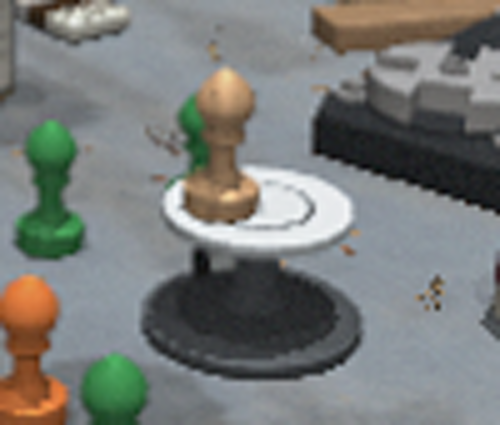

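View pics/ct.png

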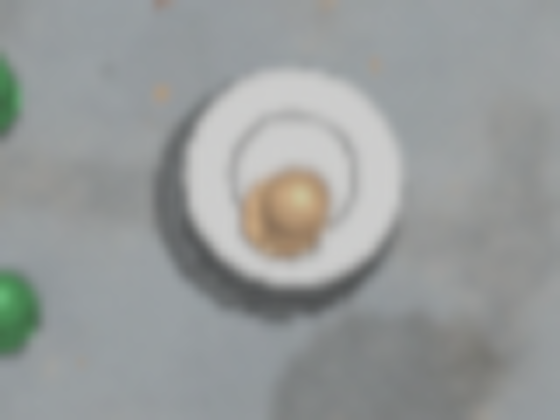

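```bash
cat > h.py <<'E'
import cv2,numpy as np
from scipy.optimize import least_squares,minimize
from cell import r, viewer, job, finder
def proj(f,P):
    P=np.atleast_2d(P); V=np.array(f["view"]); c=P@V[:3,:3].T+V[:3,3]
    s=c[:,:2]/c[:,2:]; s=s*(1+f["k1"]*(s**2).sum(1,keepdims=True))
    return s*[f["fx"],f["fy"]]+[f["cx"],f["cy"]]
def unproj(f,uv,z):
    uv=np.atleast_2d(uv).astype(float); K=np.array([[f["fx"],0,f["cx"]],[0,f["fy"],f["cy"]],[0,0,1]])
    s=cv2.undistortPoints(uv.reshape(-1,1,2),K,np.array([f["k1"],0,0,0,0.])).reshape(-1,2)
    V=np.array(f["view"]);R=V[:3,:3];o=-R.T@V[:3,3]; d=np.c_[s,np.ones(len(s))]@R
    return o+d*((z-o[2])/d[:,2])[:,None]
t=np.linspace(0,2*np.pi,48,endpoint=False)
S=4
def sil(f,x,y,box,parts):
    u0,v0,u1,v1=box; m=np.zeros(((v1-v0)*S,(u1-u0)*S),np.uint8)
    for hull in parts:
        P=np.vstack([np.c_[x+rr*np.cos(t),y+rr*np.sin(t),np.full(48,zz)] for zz,rr in hull])
        q=((proj(f,P)-[u0,v0]+.5)*S-.5)
        h=cv2.convexHull(q.astype(np.float32))
        cv2.fillConvexPoly(m,np.round(h*16).astype(np.int32),255,shift=4)
    return cv2.resize(m,(u1-u0,v1-v0),interpolation=cv2.INTER_AREA)/255.
def finparts(z0=60):
    head=[(z0+48+13*np.sin(a),13*np.cos(a)) for a in np.linspace(-1.5,1.5,11)]
    return [[(z0,17),(z0+11,17)],[(z0+11,6),(z0+40,6)],head]
plateparts=[[(60,42)],[(57,42)]]
def fit(f,w,parts,x0,box):
    def c(p): return ((sil(f,p[0],p[1],box,parts)-w)**2).sum()
    best=min(((c((x0[0]+i,x0[1]+j)),x0[0]+i,x0[1]+j) for i in range(-24,25,4) for j in range(-24,25,4)))
    q=minimize(c,best[1:],method="Nelder-Mead",options=dict(initial_simplex=[best[1:],(best[1]+3,best[2]),(best[1],best[2]+3)],xatol=.05,fatol=.01))
    return q.x,q.fun
def measure(n,tag=None,x0=(580,-38)):
    f=viewer.grab_frame(n); img=f["img"]
    c=proj(f,[x0[0],x0[1],80])[0]; hw=45
    box=[int(c[0]-hw),int(c[1]-hw),int(c[0]+hw),int(c[1]+hw)]; u0,v0,u1,v1=box
    cr=img[v0:v1,u0:u1]; hsv=cv2.cvtColor(cr,cv2.COLOR_BGR2HSV)
    wood=((hsv[...,0]<22)&(hsv[...,1]>75)&(hsv[...,2]>60)).astype(np.uint8)
    plate=((hsv[...,1]<30)&(hsv[...,2]>175)).astype(np.uint8)
    def big(m,cl=0):
        k,l,s,_=cv2.connectedComponentsWithStats(m); return (l==1+np.argmax(s[1:,4])).astype(np.uint8)
    wood=big(wood)
    # plate: outer contour pts, exclude those touching wood, circle-fit on z=60
    pl=cv2.morphologyEx(big(plate),cv2.MORPH_CLOSE,np.ones((3,3)))
    fx,ff=fit(f,wood.astype(float),finparts(),x0,box)
    con=max(cv2.findContours(cv2.resize(pl*255,None,fx=4,fy=4,interpolation=cv2.INTER_LINEAR)//128,cv2.RETR_EXTERNAL,cv2.CHAIN_APPROX_NONE)[0],key=len).reshape(-1,2)
    con=(con+.5)/4-.5
    wd=cv2.dilate(wood,np.ones((5,5)))
    con=con[[wd[int(round(b)),int(round(a))]==0 for a,b in con]]
    W=unproj(f,con+[u0,v0],60)[:,:2]
    R=least_squares(lambda p:np.hypot(*(W-p[:2]).T)-p[2],[*x0,42],loss="soft_l1")
    print(n,"finial",fx.round(1),"cost",round(ff,1),"wood",wood.sum(),"plate",R.x.round(1),"rms",round(float(np.sqrt((R.fun**2).mean())),2),"need",(R.x[:2]-fx).round(1))
    if tag:
        o=cv2.resize(cr,None,fx=6,fy=6,interpolation=cv2.INTER_CUBIC)
        def dr(P,col): cv2.polylines(o,[np.round((proj(f,P)-[u0,v0]+.5)*6).astype(int)],True,col,1)
        for rr in(42,23,25): dr(np.c_[R.x[0]+rr*np.cos(t),R.x[1]+rr*np.sin(t),0*t+60],(255,0,0))
        for rr,z in((17,60),(17,71),(13,108)): dr(np.c_[fx[0]+rr*np.cos(t),fx[1]+rr*np.sin(t),0*t+z],(0,0,255))
        cv2.imwrite(f"pics/{n}_{tag}.png",o)
    return fx,R.x
E
python3 - <<'E'
from h import *
measure("top","a");measure("side","a")
import cv2
cv2.imwrite("pics/ab.png",cv2.hconcat([cv2.resize(cv2.imread(f"pics/{n}_a.png"),(400,400)) for n in("top","side")]))
f=viewer.grab_frame("top")
print(r.state()["time_s"])
E
```

```text
top finial [563.9 -35.9] cost 50.3 wood 88 plate [583.4 -40.3  41.3] rms 0.7 need [19.5 -4.5]
side finial [568.8 -29.1] cost 35.2 wood 274 plate [583.8 -36.6  42.6] rms 1.23 need [14.9 -7.5]
0.65
```

View pics/ab.png

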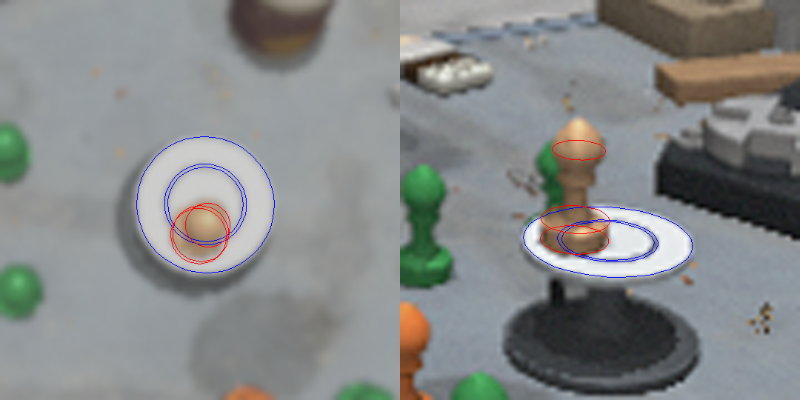

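```bash
sed -i 's/hsv\[...,1\]>75/hsv[...,1]>50/; s/hsv\[...,2\]>60/hsv[...,2]>40/; s/hsv\[...,2\]>175/hsv[...,2]>165/' h.py
python3 - <<'E'
import re
s=open('h.py').read()
s=s.replace('''        cv2.imwrite(f"pics/{n}_{tag}.png",o)''','''        g=cv2.resize(cr,None,fx=6,fy=6,interpolation=cv2.INTER_CUBIC); k=cv2.resize(np.dstack([pl*120,0*pl,wood*255]),None,fx=6,fy=6,interpolation=cv2.INTER_NEAREST)
        cv2.imwrite(f"pics/{n}_{tag}.png",np.hstack([o[130:430,100:440],g[130:430,100:440],k[130:430,100:440]])[:,:])''')
s=s.replace("hw=45","hw=45")
open('h.py','w').write(s)
E
python3 - <<'E'
from h import *
measure("top","b");measure("side","b")
cv2.imwrite("pics/bb.png",cv2.resize(cv2.vconcat([cv2.imread(f"pics/{n}_b.png") for n in("top","side")]),(800,470)))
E
```

```text
top finial [555.2 -11.7] cost 274.0 wood 139 plate [584.4 -41.   42.3] rms 0.89 need [ 29.2 -29.3]
side finial [747.9 129.2] cost 498.2 wood 701 plate [584.5 -38.   42.2] rms 10.46 need [-163.4 -167.2]
```

View pics/bb.png

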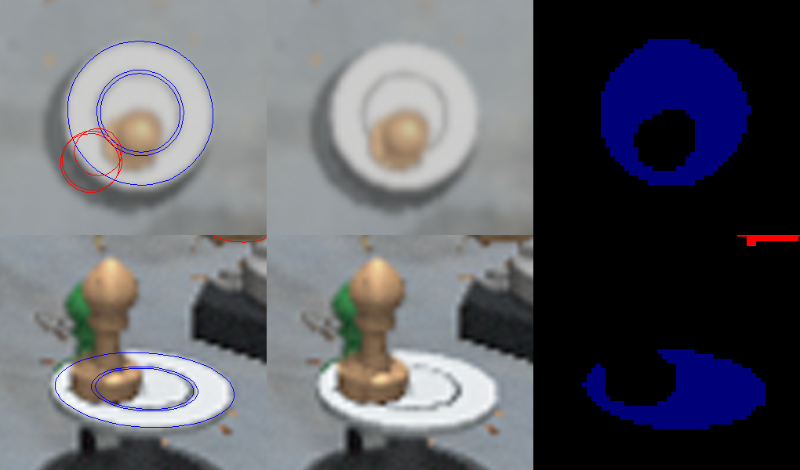

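```bash

python3 - <<'E'
s=open('h.py').read()
s=s.replace('''    wood=big(wood)
''','''    reg=cv2.dilate((sil(f,*x0,box,[[(60,42),(71,42)],[(60,30),(124,30)]])>.5).astype(np.uint8),np.ones((3,3)))
    wood=big(wood*reg); plate=plate*reg
''')
s=s.replace("return [[(z0,17)","head.append((z0+64,1)); return [[(z0,17)").replace("(z0+40,6)]","(z0+40,6)],[(z0+28,9),(z0+36,9)]").replace("x0=(580,-38)","x0=(584,-40)").replace("np.hypot(*(W-p[:2]).T)-p[2],[*x0,42]","np.hypot(*(W-p[:2]).T)-42,[*x0]")
s=s.replace("W=unproj(f,con+[u0,v0],60)[:,:2]","W=unproj(f,con+[u0,v0],60)[:,:2]; W=W[(W-x0)@np.array(f['view'])[2,:2]>-5] if n=='side' else W")
open('h.py','w').write(s)
E
python3 - <<'E'
from h import *
measure("top","c");measure("side","c")
cv2.imwrite("pics/cc.png",cv2.resize(cv2.vconcat([cv2.imread(f"pics/{n}_c.png") for n in("top","side")]),(800,470)))
E
```

```text
top finial [566.1 -36. ] cost 30.6 wood 108 plate [584.4 -41. ] rms 0.96 need [18.2 -5.1]
side finial [568.4 -30.3] cost 31.4 wood 284 plate [584.7 -35.3] rms 1.11 need [16.4 -4.9]
```

View pics/cc.png

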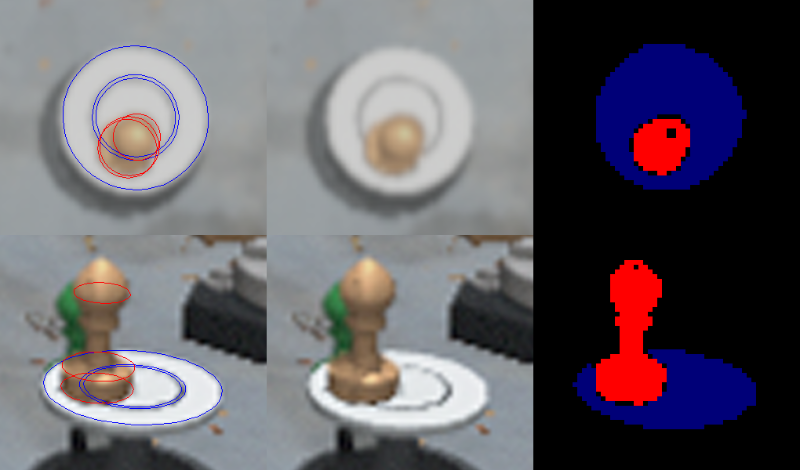

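Call:
{"name": "apply_moves", "arguments": {
  "plan": "33 -25 0 0 0 2 -1; 82 -63 0 0 0 5 -1; 124 -95 0 0 0 8 -1; 165 -127 0 0 0 11 -1; 206 -158 0 0 0 13 -1; 248 -190 0 0 0 16 -1; 289 -222 0 0 0 19 -1; 330 -253 0 0 0 21 -1; 371 -285 0 0 0 24 -1; 412 -317 0 0 0 27 -1; 450 -345 0 0 0 29 -1; 480 -370 0 0 0 31 -1; 495 -380 0 0 0 32 -1; 495 -380 0 0 0 32 -1; 495 -380 0 0 0 32 -1",
  "force": 5
}}

```text
time_s: 2.72
tcp_pos: [522.3, -26.2, 194.1]
ee_rot: [0.99, -0.138, -0.0, 0.0]
wrist_force: [-0.2, 0.2, -0.2]
opening: 0.2
```

```bash
python3 - <<'E'
from h import *
o=[]
for n in("top","side"):
    f=viewer.grab_frame(n); p=r.state()["tcp_pos"]; u=proj(f,p)[0]; print(n,u)
    a,b=int(u[0]),int(u[1]); c=f["img"][max(b-50,0):b+50,a-65:a+65]; c=cv2.resize(c,None,fx=3,fy=3,interpolation=cv2.INTER_CUBIC); o.append(c); print(c.shape)
cv2.imwrite("pics/d.png",cv2.hconcat(o))
E
```

```text
top [302.65704074 211.486563  ]
(300, 390, 3)
side [266.16582882 158.74342282]
(300, 390, 3)
```

View pics/d.png

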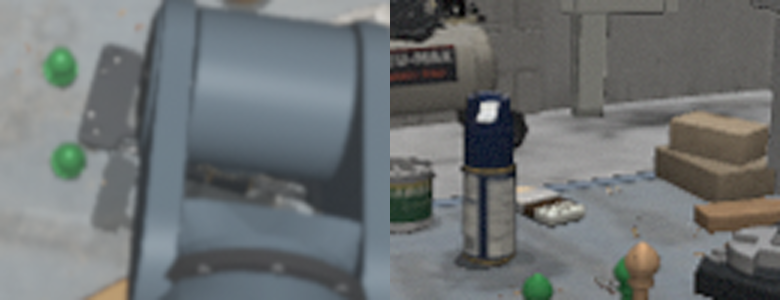

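```bash
python3 - <<'E'
from h import *
f=viewer.grab_frame("side");cv2.imwrite("pics/s2.png",f["img"]);print(f["view"],r.state()["tcp_pos"])
E
```

```text
[[ 8.98448807e-01 -4.38566753e-01  2.11883201e-02 -4.67962996e+02]
 [-1.40347661e-01 -3.32571753e-01 -9.32576304e-01  1.78140061e+02]
 [ 4.16043599e-01  8.34898337e-01 -3.60350512e-01  6.58200802e+02]
 [ 0.00000000e+00  0.00000000e+00  0.00000000e+00  1.00000000e+00]] [522.44834136 -26.30787998 194.25925885]
```

View pics/s2.png

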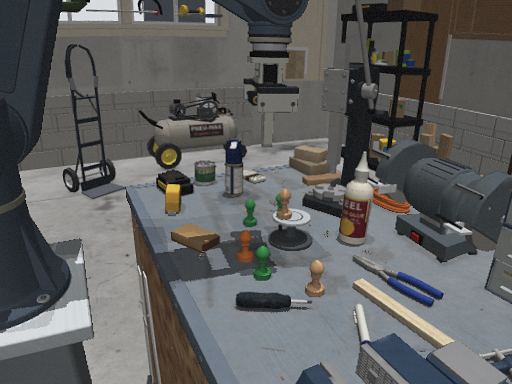

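```bash
python3 - <<'E'
from h import *
im=cv2.imread("pics/s2.png")
c=cv2.resize(im[60:180,225:315],None,fx=5,fy=5,interpolation=cv2.INTER_CUBIC)
cv2.circle(c,(int((266.2-225+.5)*5),int((158.7-60+.5)*5)),4,(0,0,255),-1)
cv2.imwrite("pics/e.png",c)
E
```

```text
(no output)
```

View pics/e.png

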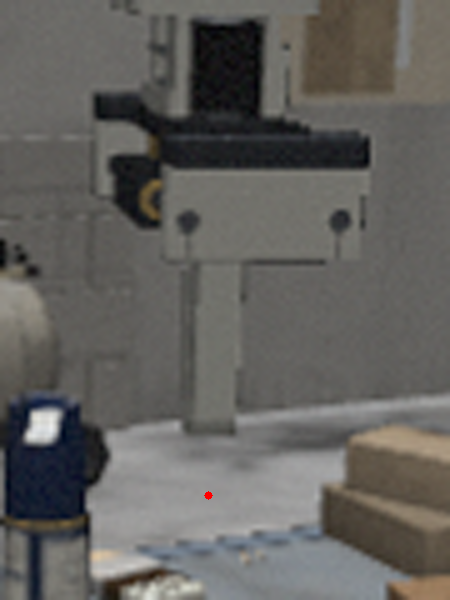

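```bash
python3 - <<'E'
from h import *
from scipy.spatial.transform import Rotation as Ro
f=viewer.grab_frame("side"); s=r.state(); R=Ro.from_quat(s["ee_rot"]).as_matrix(); T=s["tcp_pos"]
for nm,z,hx,hy in (("body",-84,37.5,94),("body top",-130,37.5,94),("tip",0,7.5,17.5)):
  for a in(-1,1):
    for b in(-1,1): print(nm,a,b,((proj(f,T+R@[a*hx,b*hy,z])[0]-[225,60]+.5)*5).round())
E
```

```text
body -1 -1 [ 88. 253.]
body -1 1 [162. 341.]
body 1 -1 [255. 252.]
body 1 1 [372. 338.]
body top -1 -1 [ 88. 146.]
body top -1 1 [165. 207.]
body top 1 -1 [259. 147.]
body top 1 1 [379. 206.]
tip -1 -1 [183. 485.]
tip -1 1 [199. 509.]
tip 1 -1 [218. 484.]
tip 1 1 [236. 508.]
```

Call:
{"name": "apply_moves", "arguments": {
  "plan": "-4 -4 20 0 0 0 -1; -4 -4 40 0 0 0 -1; -4 -4 60 0 0 0 -1; -4 -4 60 0 0 0 -1; -4 -4 60 0 0 0 -1"
}}

```text
time_s: 3.55
tcp_pos: [520.4, -21.0, 134.9]
ee_rot: [0.99, -0.138, 0.0, 0.0]
wrist_force: [0.4, 0.3, 0.1]
opening: 0.6
```

```bash
cat > look.py <<'E'
from h import *
from scipy.spatial.transform import Rotation as Ro
import sys
def look(tag,n="side",z0=100):
    f=viewer.grab_frame(n); s=r.state(); R=Ro.from_quat(s["ee_rot"]).as_matrix(); T=s["tcp_pos"]
    u0,v0=205,110
    c=cv2.resize(f["img"][v0:v0+150,u0:u0+150],None,fx=5,fy=5,interpolation=cv2.INTER_CUBIC)[:600] if 0 else cv2.resize(f["img"][v0:v0+145,u0:u0+150],None,fx=4,fy=4,interpolation=cv2.INTER_CUBIC)
    for a in(-1,1):
        for b in(-1,1):
            q=((proj(f,T+R@[a*7.5,b*17.5,0])[0]-[u0,v0]+.5)*4).round().astype(int); cv2.circle(c,tuple(map(int,q)),3,(0,0,255),-1)
    cv2.imwrite(f"pics/{tag}.png",c); print(s["time_s"],T.round(1),s["wrist_force"].round(2))
look(sys.argv[1])
E
python3 look.py g1
```

```text
3.6 [520.5 -20.9 135.1] [ 0.51 -0.73 -0.13]
```

View pics/g1.png

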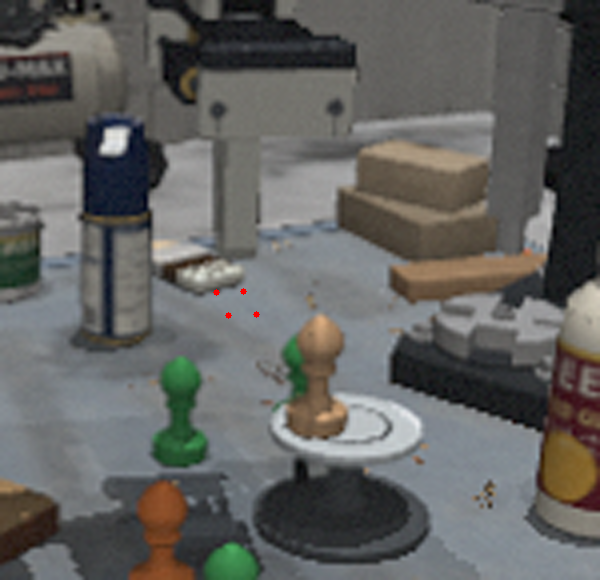

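Call:
{"name": "apply_moves", "arguments": {
  "plan": "0 0 20 0 0 0 -1; 0 0 40 0 0 0 -1; 0 0 60 0 0 0 -1; 0 0 70 0 0 0 -1; 0 0 70 0 0 0 -1; 0 0 70 0 0 0 -1"
}}

```text
time_s: 4.35
tcp_pos: [520.6, -20.7, 65.0]
ee_rot: [0.99, -0.138, 0.001, -0.0]
wrist_force: [0.6, -0.5, -0.4]
opening: 0.7
```

```bash
python3 look.py g2
```

```text
4.4 [520.5 -20.7  64.9] [0.07 0.37 0.34]
```

View pics/g2.png

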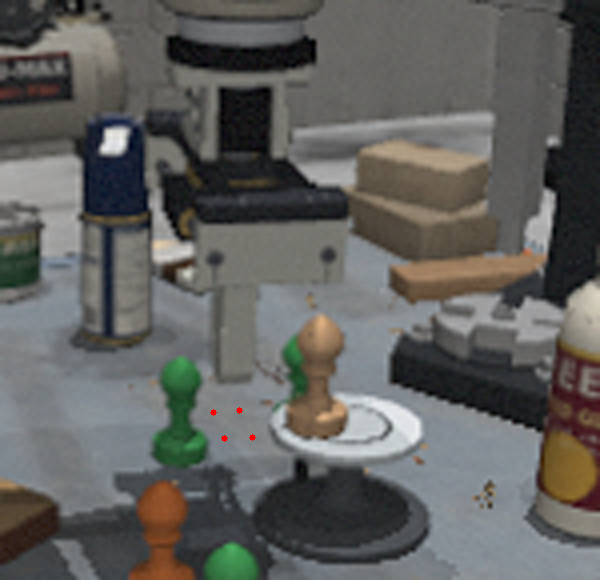

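```bash
python3 - <<'E'
from h import *
from scipy.spatial.transform import Rotation as Ro
f=viewer.grab_frame("top"); s=r.state(); R=Ro.from_quat(s["ee_rot"]).as_matrix(); T=s["tcp_pos"]
u0,v0=220,140
c=cv2.resize(f["img"][v0:v0+120,u0:u0+160],None,fx=5,fy=5,interpolation=cv2.INTER_CUBIC)
for dz,col in((0,(0,0,255)),(29,(0,255,0))):
  for z in (-84,-125):
    q=[((proj(f,T+[0,0,dz]+R@[a*37.5,b*94,z])[0]-[u0,v0]+.5)*5).round().astype(int) for a,b in((-1,-1),(-1,1),(1,1),(1,-1))]
    cv2.polylines(c,[np.array(q)],True,col,1)
cv2.imwrite("pics/t3.png",c)
E
```

```text
(no output)
```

View pics/t3.png

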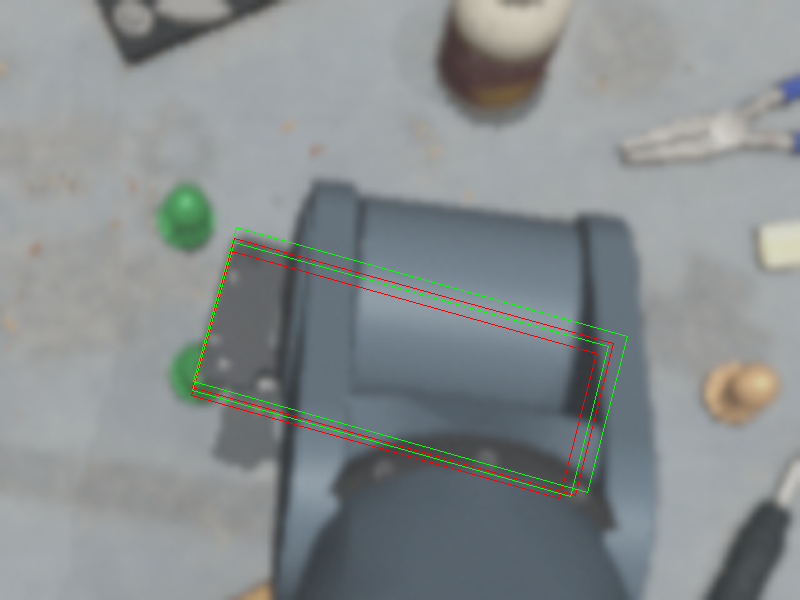

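Call:
{"name": "apply_moves", "arguments": {
  "plan": "0 0 12 0 0 0 -1; 0 0 24 0 0 0 -1; 0 0 24 0 0 0 -1; 0 0 24 0 0 0 -1"
}}

```text
time_s: 4.95
tcp_pos: [520.0, -20.7, 40.0]
ee_rot: [0.99, -0.138, -0.0, -0.0]
wrist_force: [0.6, 0.1, 0.3]
opening: 0.5
```

```bash
python3 look.py g3
```

```text
5.0 [520.2 -20.7  40.2] [-0.5  -0.18  0.1 ]
```

View pics/g3.png

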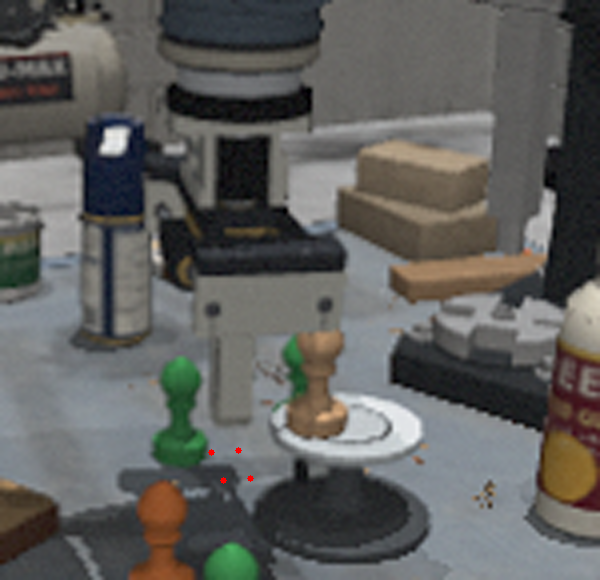

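Call:
{"name": "apply_moves", "arguments": {
  "plan": "0 0 3 0 0 0 -1; 0 0 6 0 0 0 -1; 0 0 6 0 0 0 -1"
}}

```text
time_s: 5.38
tcp_pos: [519.8, -20.7, 33.9]
ee_rot: [0.99, -0.138, -0.0, 0.0]
wrist_force: [-0.2, -0.5, -0.1]
opening: 0.6
```

```bash
cat > ov.py <<'E'
from h import *
from scipy.spatial.transform import Rotation as Ro
import sys
def ov(tag,offs=(30,33)):
    f=viewer.grab_frame("side"); s=r.state(); R=Ro.from_quat(s["ee_rot"]).as_matrix(); T=s["tcp_pos"]
    u0,v0,S=245,185,9
    c=cv2.resize(f["img"][v0:v0+60,u0:u0+75],None,fx=S,fy=S,interpolation=cv2.INTER_CUBIC); g=c.copy()
    for o,col in zip(offs,((0,0,255),(0,200,0))):
        q=[((proj(f,T+[0,0,o]+R@[a*7.5,b*17.5,0])[0]-[u0,v0]+.5)*S).round().astype(int) for a,b in((-1,-1),(-1,1),(1,1),(1,-1))]
        cv2.polylines(c,[np.array(q)],True,col,1)
    cv2.imwrite(f"pics/{tag}.png",c); print(s["time_s"],T.round(1),s["wrist_force"].round(2))
if __name__=="__main__": ov(sys.argv[1])
E
python3 ov.py o1
```

```text
5.425 [520.  -20.7  34. ] [-0.65 -0.46 -0.83]
```

View pics/o1.png

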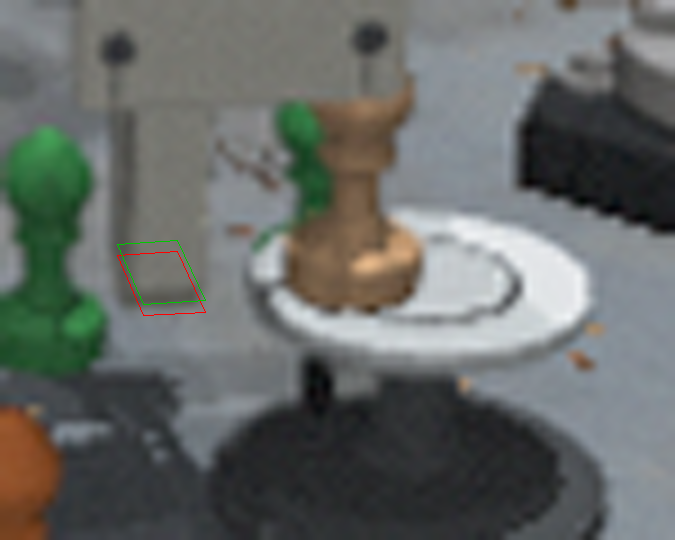

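Call:
{"name": "apply_moves", "arguments": {
  "plan": "4 0 2 0 0 0 -1; 8 0 2 0 0 0 -1; 12 0 2 0 0 0 -1; 15 0 2 0 0 0 -1; 17 0 2 0 0 0 -1; 19 0 2 0 0 0 -1; 21 0 2 0 0 0 -1; 23 0 2 0 0 0 -1; 25 0 2 0 0 0 -1; 27 0 2 0 0 0 -1; 29 0 2 0 0 0 -1; 29 0 2 0 0 0 -1"
}}

```text
time_s: 6.92
tcp_pos: [534.1, -24.9, 31.2]
ee_rot: [0.99, -0.138, -0.016, -0.001]
wrist_force: [-64.2, 18.9, 56.6]
opening: 0.5
```

```bash
python3 ov.py o2;python3 -c "
from h import *
measure('side')"
```

```text
6.975 [534.1 -24.9  31.2] [-63.27  19.01  56.28]
side finial [567.3 -32.3] cost 97.8 wood 214 plate [583.9 -37.2] rms 1.27 need [16.6 -4.8]
```

View pics/o2.png

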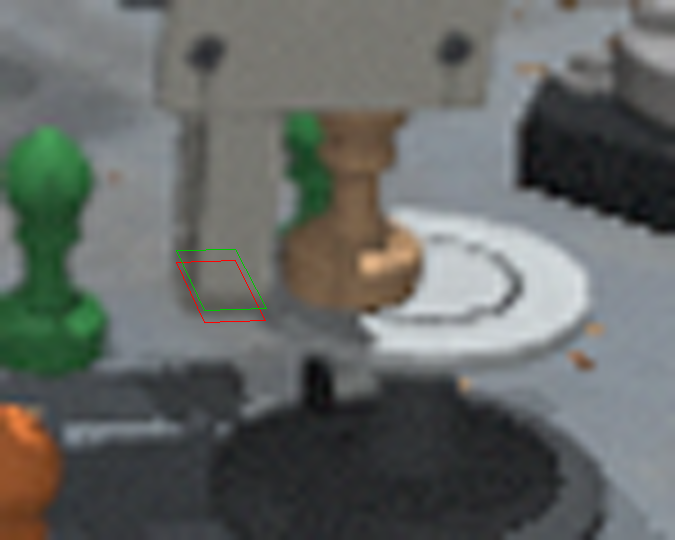

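Call:
{"name": "apply_moves", "arguments": {
  "plan": "-18 0 0 0 0 0 -1; -26 0 -3 0 0 0 -1; -26 0 -4 0 0 0 -1; -26 0 -4 0 0 0 -1"
}}

```text
time_s: 7.52
tcp_pos: [523.8, -21.7, 36.4]
ee_rot: [0.99, -0.138, 0.001, -0.0]
wrist_force: [0.0, -0.4, 0.1]
opening: 0.1
```

```bash
python3 ov.py o3;python3 -c "
from h import *
measure('side')"
```

```text
7.575 [523.6 -21.7  36.2] [-0.31 -0.33  0.27]
side finial [567.5 -31.8] cost 73.3 wood 237 plate [584.6 -37.4] rms 1.3 need [17.1 -5.6]
```

View pics/o3.png

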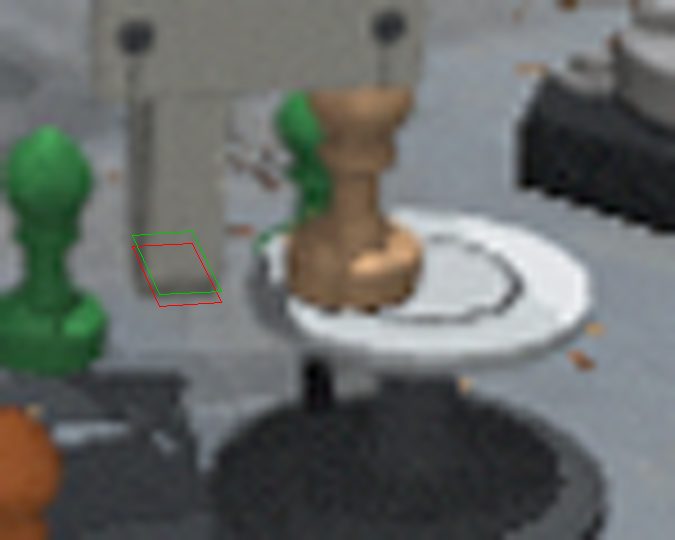

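Call:
{"name": "apply_moves", "arguments": {
  "plan": "4 0 0 0 0 0 -1; 7 0 0 0 0 0 -1; 9 0 0 0 0 0 -1; 11 0 0 0 0 0 -1; 12 0 0 0 0 0 -1; 13 0 0 0 0 0 -1; 13 0 0 0 0 0 -1"
}}

```text
time_s: 8.5
tcp_pos: [535.4, -25.1, 36.2]
ee_rot: [0.99, -0.138, 0.0, 0.0]
wrist_force: [-0.2, 1.1, -0.1]
opening: 0.5
```

Call:
{"name": "apply_moves", "arguments": {
  "plan": "1 0 0 0 0 0 -1; 2 0 0 0 0 0 -1; 3 0 0 0 0 0 -1; 3 0 0 0 0 0 -1"
}}

```text
time_s: 9.0
tcp_pos: [538.4, -25.9, 36.1]
ee_rot: [0.99, -0.138, 0.0, -0.0]
wrist_force: [-0.1, -0.9, 0.3]
opening: 0.3
```

```bash
python3 ov.py o4;python3 -c "
from h import *
measure('side')"
```

```text
9.05 [538.3 -25.9  36.1] [-0.6  -0.24  0.46]
side finial [567.5 -31.8] cost 74.3 wood 236 plate [584.  -37.7] rms 1.3 need [16.5 -5.9]
```

View pics/o4.png

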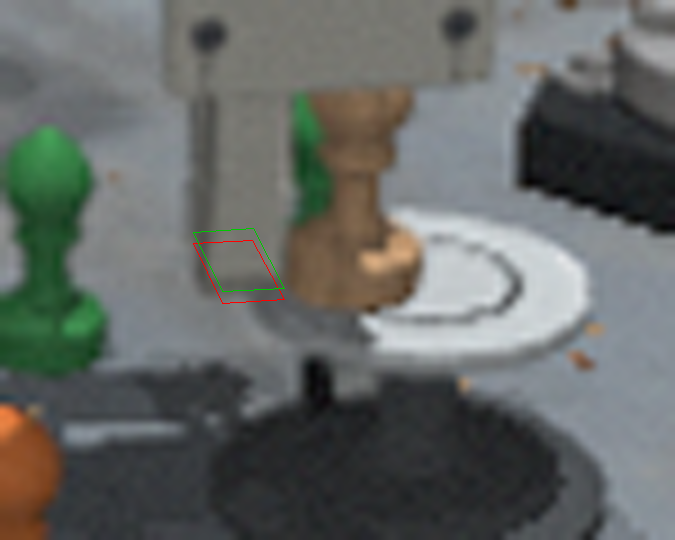

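Call:
{"name": "apply_moves", "arguments": {
  "plan": "2 0 0 0 0 0 -1; 4 0 0 0 0 0 -1; 6 0 0 0 0 0 -1; 8 0 0 0 0 0 -1; 10 0 0 0 0 0 -1; 12 0 0 0 0 0 -1; 12 0 0 0 0 0 -1"
}}

```text
time_s: 9.98
tcp_pos: [550.0, -29.2, 36.1]
ee_rot: [0.99, -0.138, 0.0, -0.0]
wrist_force: [0.0, -0.3, -0.4]
opening: 0.4
```

```bash
python3 ov.py o5;python3 -c "
from h import *
measure('side')"
```

```text
10.025 [550.  -29.2  36.1] [-0.39 -0.19 -0.05]
side finial [576.2 -34.2] cost 83.9 wood 226 plate [584.  -36.3] rms 0.96 need [ 7.9 -2.1]
```

View pics/o5.png

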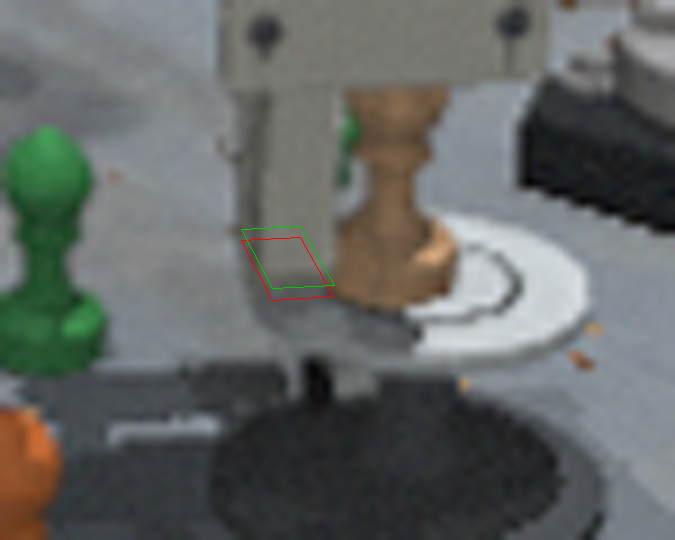

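Call:
{"name": "apply_moves", "arguments": {
  "plan": "2 0 0 0 0 0 -1; 4 0 0 0 0 0 -1; 6 0 0 0 0 0 -1; 7 0 0 0 0 0 -1; 8 0 0 0 0 0 -1; 8 0 0 0 0 0 -1; 6 0 0 0 0 0 -1; 0 0 0 0 0 0 -1; -12 0 0 0 0 0 -1; -30 0 0 0 0 0 -1; -30 0 0 0 0 0 -1"
}}

```text
time_s: 11.45
tcp_pos: [519.7, -20.6, 36.2]
ee_rot: [0.99, -0.138, -0.0, 0.0]
wrist_force: [0.4, 0.4, -0.0]
opening: 0.4
```

```bash
python3 ov.py o6;python3 -c "
from h import *
measure('side')"
```

```text
11.5 [520.7 -20.8  36.4] [ 0.44 -0.5   0.73]
side finial [584.6 -32.9] cost 41.1 wood 270 plate [585.1 -37.1] rms 1.25 need [ 0.5 -4.2]
```

View pics/o6.png

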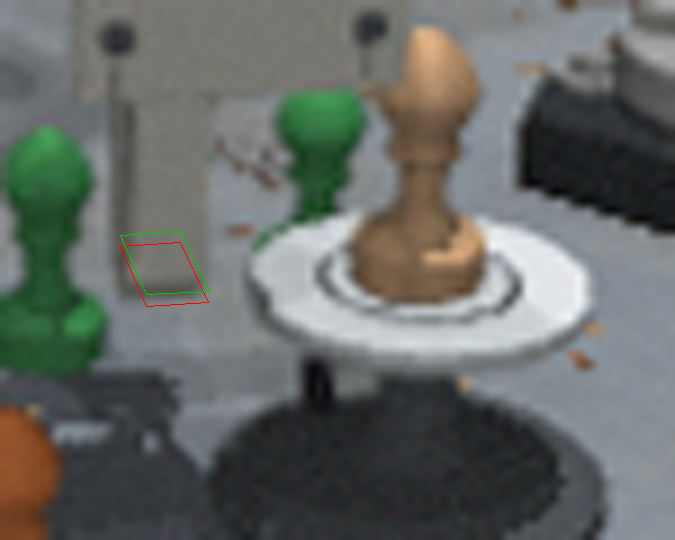

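Call:
{"name": "apply_moves", "arguments": {
  "plan": "-10 0 -40 0 0 0 -1; -20 0 -80 0 0 0 -1; -40 20 -120 0 0 0 -1; -60 50 -130 0 0 0 -1; -80 90 -130 0 0 0 -1; -100 130 -130 0 0 0 -1; -120 170 -130 0 0 0 -1; -135 210 -130 0 0 0 -1; -145 250 -130 0 0 0 -1; -150 290 -130 0 0 0 -1; -150 300 -130 0 0 0 -1; -150 300 -130 0 0 0 -1"
}}

```text
time_s: 13.05
tcp_pos: [294.9, -268.8, 166.1]
ee_rot: [0.99, -0.139, 0.0, -0.0]
wrist_force: [0.9, 0.1, -0.3]
opening: 0.4
```

```bash
python3 - <<'E'
from h import *
measure("top","z");measure("side","z")
cv2.imwrite("pics/zz.png",cv2.resize(cv2.vconcat([cv2.imread(f"pics/{n}_z.png") for n in("top","side")]),(800,470)))
print(r.state()["time_s"],r.state()["tcp_pos"])
E
```

```text
top finial [582.3 -38.8] cost 28.0 wood 112 plate [584.5 -41.4] rms 1.14 need [ 2.2 -2.6]
side finial [584.6 -32.8] cost 30.6 wood 281 plate [584.3 -36.5] rms 1.03 need [-0.4 -3.7]
13.15 [ 295.07359237 -267.91782182  166.09123668]
```

View pics/zz.png

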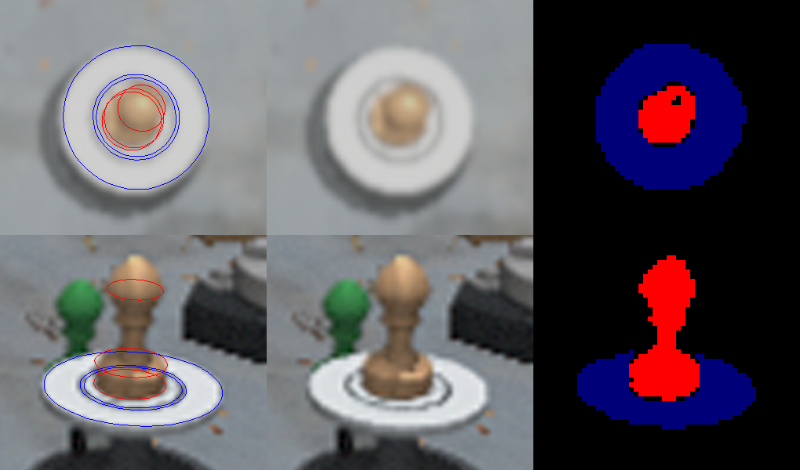

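```bash
python3 -c "
from cell import job
print(job.finish_job())"
```

```text
the job is handed in; nothing more can be done
None
```

I nudged the finial into the scribed ring and handed the job in at about 13 s of the 48 s allowed. It took two slow pushes with the shut fingers, low on the foot, about 17 mm in all.

**Last check, after the arm had moved clear:**
- **Position:** the foot shows wholly inside the ring in both pictures. The fitted offset from the plate's centre is about 3.4 mm in the top view and 3.7 mm in the side view, against the 7 mm allowed.
- **Upright:** the finial stands upright in both pictures.
- **Other objects:** the arm kept clear of the spare finial, the spray can and the brush; I did not measure their positions again.

**What went wrong or disagreed:**
- **Fingers hit the plate rim:** on the first approach they met it at about 64 N along the push and 57 N upward. That is below the 120 N wrist limit. It may count against the 40 N limit for the arm or gripper body, though it was the fingertips that touched. The finial did not move, so I backed off, raised the tool 4–5 mm and carried on.
- **Tool height:** in the side view the fingertips were about 30 mm higher than the reported tool height. The rim contact put them somewhat lower than the picture suggested. I set the pushing height from the picture and that contact, not from the reported height.
- **Camera mismatch:** the two cameras put the plate's y position about 5 mm apart. I therefore used only finial-to-plate offsets measured within the same picture.

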